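# Shut the two mould tubs with the fingertips

## Robot

A 7-joint arm with a two-finger parallel gripper is mounted at the origin on the work surface. World frame = base frame: x ahead of the robot, y to its left, z up, the work surface at z = 0. Lengths are in mm, angles in rad, forces in N, time in s.
With the tool pointing down it reaches from about 425 to 950 mm from the base axis. Payload 16.7 kg.
Tool frame: the origin (TCP) lies on the centre line of the jaws, within the pads' length; the fingertips stand 14 mm ahead of it and the grasp point (between the pads) lies 5 mm behind it; z points along the fingers, y is the direction in which the jaws open and shut (so a half turn about z gives the same grasp; the last joint's range is limited). The gripper opens to 94 mm and grips with 3 to 60 N. Pads are 16 mm wide; open, the fingers measure 119 mm over their backs; the gripper's body (75 mm by 177 mm) begins 78 mm behind the grasp point.
Start: joints at [-1.474, 0.426, 0.074, 1.606, -0.034, 1.111, -0.067], TCP at [164.911, 654.507, 219.467] pointing down, gripper open.
Joint ranges: [-2.85, 2.85], [-0.5, 2.14], [-1.23, 1.37], [0.21, 2.46], [-1.02, 4.16], [0.16, 2.05], [-2.73, 2.73]. Speed limits (rad/s): [1.89, 1.89, 2.39, 2.39, 3.01, 3.01, 3.01].

## Interface

Orientations are given as [roll, pitch, yaw] about the fixed x, y, z axes, in that order (R = Rz(yaw) Ry(pitch) Rx(roll)).
In Python, from plant import status, camera, r gives the robot as it stands.
- The arm moves only by the tool apply_moves, never from a script. Its arguments are lists of equal length, an entry for each row: "xyz": the shift along the world's x, y, z in m, a list of three; "yaw": the turn about the world's z in rad; "grip": the closure, from -1 (fully open) to 1 (shut), so that 0 is half open. A call has 1 to 10 rows; each row shifts and turns the commanded pose from where the row before left it; what a row does not reach is not made up. A row lasts 1/12 s, in which the tool goes at most 41.7 mm and 7.16 degrees, less where a joint would pass 70% of its speed; a pose out of reach is approached as far as the arm can. A call with a gripper value outside its range is refused whole. The fingers move at their own pace and stop on an object; "grip_force" is the grip in N (left out, the last holds). Time passes only in rows, so rows that do not move let the fingers close. It gives the time, the measured TCP pose, the force and the opening at its end, in the units of the state.
- status.state(): the state, without advancing time (a new reading comes with each control period).
- camera(name): name is "side" or "top" or "wrist"; returns a dict with "pixels" (480x640x3 uint8, red, green, blue), "fov_y" (degrees; the focal length in pixels is half the picture's height over the tangent of half this angle, whatever the lens; pixels are square), "cx", "cy" (the principal point, pixels), "dist_coeffs" ([k1, k2, p1, p2, k3] as OpenCV has them; the pictures are not rectified), "extrinsics" (4x4, takes a point from world to camera coordinates); the wrist camera has in their place "T_tool_cam" (4x4, takes a point from camera to tool coordinates, whose origin is the TCP and whose axes are the flange's). Camera axes: x right, y up, looking along -z (the intrinsics and any distortion apply to the point x, -y, -z); pixel columns grow to the right and rows downward; lengths in mm; the calibration is good to about 2 mm. A picture is of the moment at which its call begins: read the wrist's pose just before it. There is no depth.
- r.close_job(): hands the job in, once; it reports no verdict.
The state is a dict: "time_s": time; "joint_positions": joint angles; "qvel": joint speeds; "joint_torque": joint torques, N m; "tcp_pos": TCP position; "eef_rot": TCP orientation; "ft_force": force on the tool from outside, world axes, zero at the start; "ft_torque": the same for the moment, N m; "gripper_width": opening from 0.0 (shut) to 1.0 (fully open).
Only numpy, scipy, OpenCV 4.12 (cv2) and the standard library are available. Lean on these libraries where they do the work, as an engineer would, in place of code of your own. Each camera call takes 0.05 s, during which the arm holds its last target.

## Task

Shut both cream tubs of sweet moulds by pushing with the fingertips: push the steel cover along its tub until it meets the end wall and the well is fully covered, and push the hinged lid of the other tub all the way down. Do not pick up or lift the steel cover out of its guides, and leave the scale, cup and tamper where they are.

Things in the scene. Friction and masses are not known exactly. Their poses are not given: they have to be found in the camera images.
- slide_tub: Fixed cream tub, 220 (x) by 340 (y) by 112 high (mm). Origin: centre of underside, on the counter. Its -y part (y -170 to +2) is a flat deck, top z = 100, no wall at the -y end; the rest is an open well with moulds. The cover slides at z = 100 towards +y between side guides (inner faces x = -101, +101, top z = 112) to an end wall (inner face y = +162, top z = 112).
- cover: Loose steel cover, 196 (x) by 170 (y) by 3 thick, 0.3 to 0.65 kg, lying on slide_tub with the same axes, 70 to 120 short of shut. Slides with 1 to 6 N. Origin: centre of underside; shut, it is at y = +77, z = 100 in slide_tub's frame.
- lid_tub: Fixed open cream plastic tub, 190 (x) by 240 (y) by 100 high, 8 walls, with moulds inside. Origin: centre of its underside, on the counter. Its lid is hinged along the far (+x) rim.
- lid_hinge (a point): The middle of the hinge line of the lid: fixed at x = +95, y = 0, z = 100 in lid_tub's frame; the hinge line runs along lid_tub's y axis.
- lid_edge (a point): Middle of the lid's free edge, on its outer face (uppermost when shut), 192 from the hinge line along the lid. The lid is a flat cream plate 192 long, 244 wide, 8 thick, its underside on the hinge line's level when shut; beyond this edge a finger tab 70 wide, 8 thick juts out 18 more.
- lid (a joint): Lid angle in rad: 0 is shut, flat on the tub; grows as the free edge (at -x when shut) swings up, 1.57 upright. Starts at 0.9 to 1.6. The hinge is stiff: the lid stays where it is left and must be pushed all the way, with 1 to 6 N near its free edge, on its outer face, which looks to lid_tub's +x when upright.
- scale: Bystander: portion scale with steel plate and a dark display in one long side, 120 by 160 by 49 high, loose, on the counter beyond the tubs; origin: centre of its underside.
- cup: Bystander: steel cup, 72 across, 80 high, loose; origin: centre of its underside.
- tamper: Bystander: turned wooden tamper standing upright, 52 across, 112 high, loose; origin: centre of its underside.
- cover_lip (a point): Centre of the rear (-y) face of the cover's upright lip, 85 behind the cover's origin, 17 above its underside. The lip is 70 wide (x), 4 thick, its top 31 above the cover's underside. Push this face towards slide_tub's +y.

How it is judged:
By the outcome, as a careful person would: the job done as asked, in the order asked, and still so for the second after the job is handed in, with the robot touching nothing.
It also fails if it takes over 58 s, if anything falls off the work surface, if the arm or the gripper's body presses on something with over 40 N, if the wrist force passes 120 N, or if a joint passes its speed limit or range.

## Working session

There is one attempt and no reset: what is moved stays moved. The work goes in short steps, Python scripts to look and compute and a tool call to move; the robot and the scene stay as the last step left them, time stands still between calls to the robot, and variables do not carry over. Pictures are saved under pics/ and viewed, and the job is handed in when it is done.

Besides the shell and the picture viewer there is one more tool, called after "Call:" by a JSON object that holds its "api" and its "payload". apply_moves: Moves the arm, as the interface text tells. Its arguments: {"type":"object","properties":{"xyz":{"type":"array"},"yaw":{"type":"array"},"grip":{"type":"array"},"grip_force":{"type":"number"}},"required":["xyz","yaw","grip"]}

```bash
ls; mkdir -p pics
python3 - <<'E'
from plant import status,camera,r
import cv2,json
print(status.state())
for n in("side","top","wrist"):
    c=camera(n); cv2.imwrite(f"pics/{n}0.png",c["pixels"][:,:,::-1])
    print(n,{k:(v.tolist() if hasattr(v,'tolist') else v) for k,v in c.items() if k!="pixels"})
E
```

```text
pics
{'time_s': 0.0, 'joint_positions': array([-1.47347346,  0.42674512,  0.07382533,  1.60658435, -0.03409608,
        1.11080528, -0.06709924]), 'qvel': array([-3.14136037e-04,  3.42588955e-03,  6.48044166e-04,  1.28703984e-04,
        3.36018565e-04,  2.11671245e-05, -1.38770081e-05]), 'joint_torque': array([ 1.84143687e-04, -9.35800624e+01,  3.66672412e+00, -4.54219079e+01,
       -4.89575334e-02,  1.97533693e-02,  1.53071819e-04]), 'tcp_pos': array([164.83150832, 654.13867854, 218.7760898 ]), 'eef_rot': array([-3.14031222e+00,  8.87040215e-05,  2.89476465e+00]), 'ft_force': array([-0.56273254,  0.15508808,  0.46970925]), 'ft_torque': array([-0.02495703, -0.04341135, -0.02565542]), 'gripper_width': 1.0035805186734792}
side {'fov_y': 44.22623003398765, 'cx': 316.75510495942876, 'cy': 237.5766933945033, 'dist_coeffs': [0.00787674468785572, 0.0, 0.0, 0.0, 0.0], 'extrinsics': [[-0.9911358549357986, -0.13273782025066766, 0.005512543495042639, 576.2240529584102], [0.09317168709634678, -0.6649241423520912, 0.7410768662162895, -188.3317222126437], [-0.09470350460412616, 0.735021466348049
[... 249 characters left out ...]
0.9992262296257516, 0.027573997803305755, -82.32960812333785], [0.9862564080969572, 0.032154826047349906, 0.1620628416681397, -607.6545849113082], [-0.1628240793452857, 0.022649706174017726, 0.9863951084609001, -807.074294117778], [0.0, 0.0, 0.0, 1.0]]}
wrist {'fov_y': 68.56811528135968, 'cx': 312.11407287215144, 'cy': 238.59081219969778, 'dist_coeffs': [-0.009329900376762894, 0.0, 0.0, 0.0, 0.0], 'T_tool_cam': [[0.00023197382381432682, 0.9666277254857278, 0.25618506301193883, 74.56939057927214], [0.9999999695540572, -0.0002457884889232879, 2.1906629453286633e-05, 0.3176754433823481], [8.41428949239588e-05, 0.2561850501303788, -0.9666277530723322, -166.52696031074922], [0.0, 0.0, 0.0, 1.0]]}
```

View pics/side0.png

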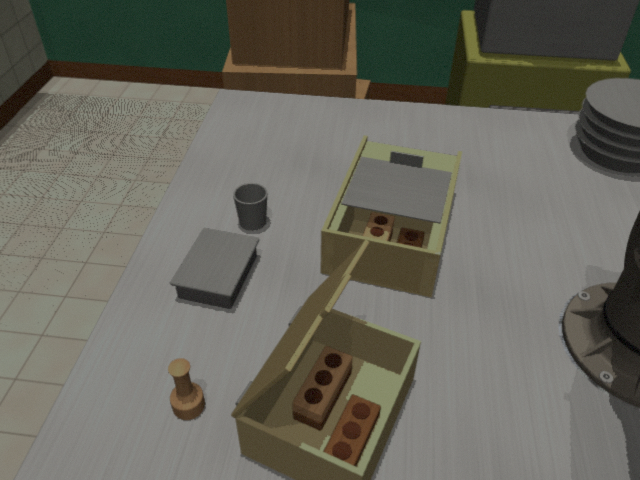

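View pics/top0.png

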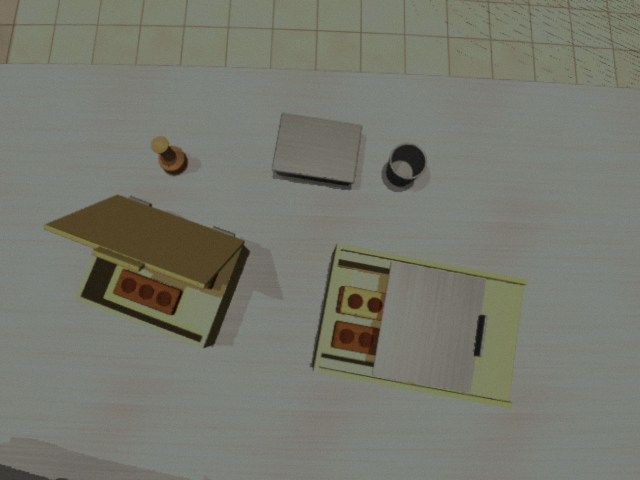

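View pics/wrist0.png

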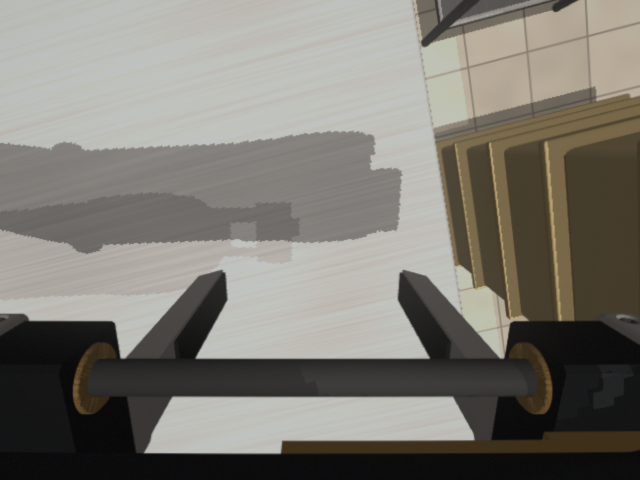

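The side and top pictures show the slide tub with its cover partly open; in the top view it spans (315..526, 245..406), with the dark lip at (480,335). The lid tub is at (80..245, 195..347) with its lid at roughly 1 rad, free edge (44,227)–(208,287). The scale, cup and tamper stand beyond. The wrist view shows only counter and floor. Next I'll zoom in for the corners.

Run:
```python
import cv2
t=cv2.imread("pics/top0.png"); s=cv2.imread("pics/side0.png")
f=lambda im,x,y,w,h,k,n:cv2.imwrite(n,cv2.convertScaleAbs(cv2.resize(im[y:y+h,x:x+w],None,fx=k,fy=k,interpolation=cv2.INTER_CUBIC),alpha=1.5))
f(t,300,235,240,180,3.3,"pics/tz1.png")
f(t,30,180,240,180,3.3,"pics/tz2.png")
f(s,220,220,220,165,3.6,"pics/sz2.png") if 0 else f(s,220,230,240,250,2.4,"pics/sz2.png")
f(s,310,130,170,165,3.6,"pics/sz1.png")
```

```text
(no output)
```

View pics/tz1.png

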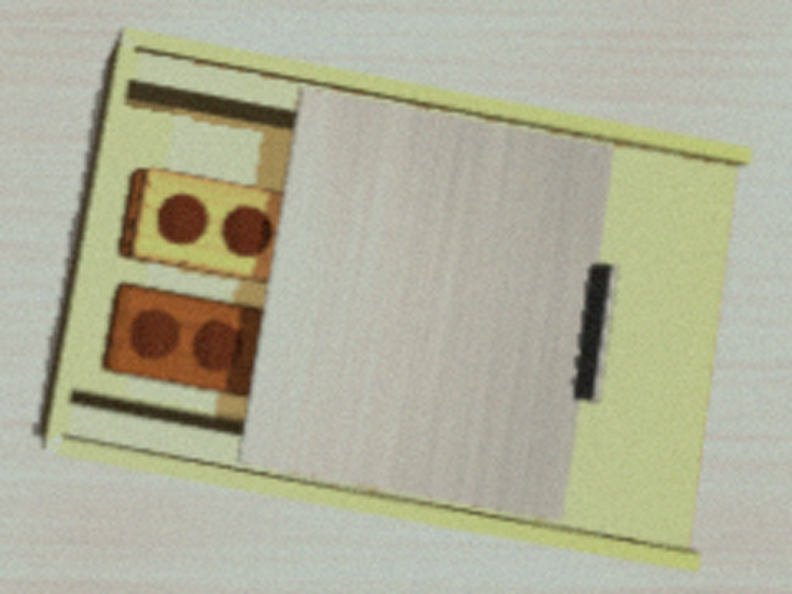

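View pics/tz2.png

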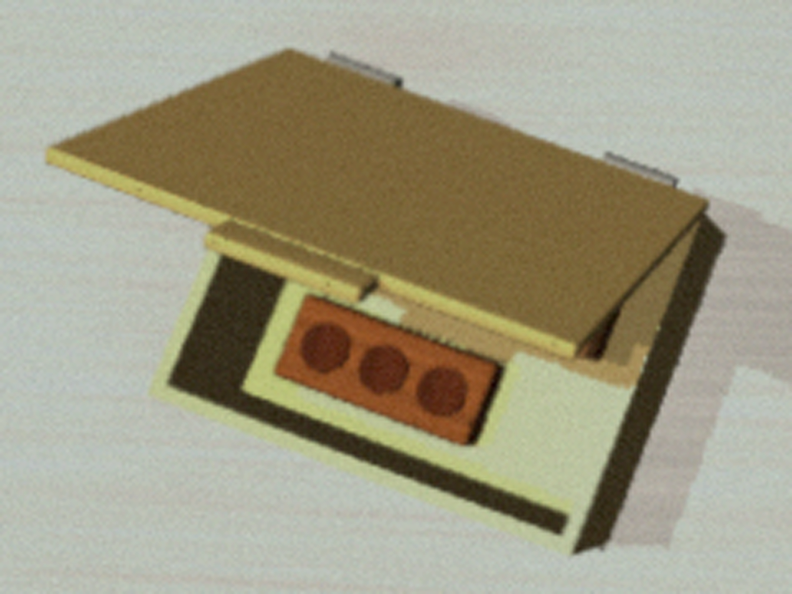

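View pics/sz1.png

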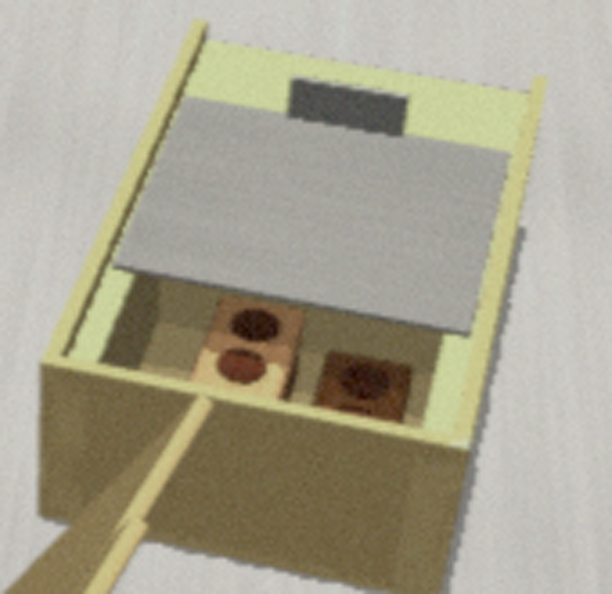

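View pics/sz2.png

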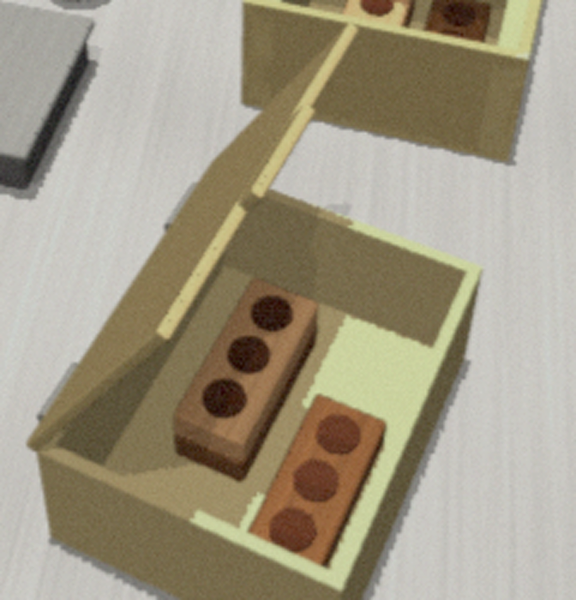

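```bash
cat > h.py <<'E'
import numpy as np,cv2
from plant import camera,status
def cal(c):
    f=240/np.tan(np.radians(c["fov_y"]/2)); K=np.array([[f,0,c["cx"]],[0,f,c["cy"]],[0,0,1]])
    return K,np.array(c["dist_coeffs"]),np.array(c["extrinsics"])
def ray(C,p):
    K,d,E=C; u=cv2.undistortPoints(np.array([[p]],float),K,d)[0,0]
    D=E[:3,:3].T@np.array([u[0],-u[1],-1]); o=-E[:3,:3].T@E[:3,3]; return o,D
def onz(C,p,z):
    o,D=ray(C,p); return o+D*(z-o[2])/D[2]
def tri(a,b):
    (o1,d1),(o2,d2)=a,b; s=np.linalg.lstsq(np.stack([d1,-d2],1),o2-o1,rcond=None)[0]
    p,q=o1+s[0]*d1,o2+s[1]*d2; return (p+q)/2,np.linalg.norm(p-q)
def proj(C,P):
    K,d,E=C; q=(E[:3,:3]@np.atleast_2d(P).T).T+E[:3,3]; q=q*[1,-1,-1]
    return cv2.projectPoints(q,np.zeros(3),np.zeros(3),K,d)[0][:,0]
E
python3 - <<'E'
from h import *
np.set_printoptions(precision=1,suppress=True)
T=cal(camera("top"));S=cal(camera("side"))
tz=lambda x,y,x0,y0,k=3.3:(x0+(x+.5)/k-.5,y0+(y+.5)/k-.5)
t1=lambda x,y:tz(x,y,300,235); t2=lambda x,y:tz(x,y,30,180)
s1=lambda x,y:tz(x,y,310,130,3.6); s2=lambda x,y:tz(x,y,220,230,2.4)
P=np.array([onz(T,t1(*p),112)for p in[(123,30),(750,150),(698,570),(47,447)]])
Ps=np.array([onz(S,s1(*p),112)for p in[(200,22),(542,77),(468,443),(42,362)]])
print("slide",P,P.mean(0),np.linalg.norm(P-np.roll(P,-1,0),axis=1));print("side",Ps,Ps.mean(0))
C=np.array([onz(T,t1(*p),103)for p in[(300,88),(612,147),(563,517),(240,460)]]);print("cover",C,C.mean(0))
L=np.array([onz(T,t1(*p),131)for p in[(612,265),(595,402)]]);print("lip?",L)
c=P.mean(0); v=(P[0]-P[1]+P[3]-P[2])[:2]; yaw=np.arctan2(-v[0],v[1]); v/=np.linalg.norm(v)
print("yaw",yaw,"cover along",(C.mean(0)-c)[:2]@v, "lip along",((L-c)[:,:2])@v)
R=np.array([onz(T,t2(*p),100)for p in[(152,395),(578,553)]]);d=(R[0]-R[1])
print("lidtub rim",R,np.linalg.norm(d),np.arctan2(-d[0],d[1]))
Rs=np.array([onz(S,s2(*p),100)for p in[(480,268),(342,590)]]);print("side",Rs)
y=np.arctan2(-d[0],d[1]);ex=np.array([np.cos(y),np.sin(y),0]);ey=np.array([-np.sin(y),np.cos(y),0])
o=R.mean(0)+95*ex; h=R.mean(0)+190*ex;print("lidtub o",o,"hinge",h)
for th in np.arange(.7,1.61,.05):
    Q=[h+192*(-np.cos(th)*ex+np.sin(th)*np.array([0,0,1]))+8*(np.sin(th)*ex+np.cos(th)*np.array([0,0,1]))+k*ey for k in(122,-122)]
    print(round(th,2),(np.array(proj(T,Q))-[t2(47,148),t2(578,345)]).ravel(),(np.array(proj(S,Q))-[s2(40,445),s2(348,32)]).ravel())
E
```

```text
slide [[ 586.5  -96.9  112. ]
 [ 532.8 -431.2  112. ]
 [ 317.7 -396.8  112. ]
 [ 373.7  -63.4  112. ]] [ 452.7 -247.1  112. ] [338.6 217.8 338.1 215.4]
side [[ 529.4 -429.1  112. ]
 [ 320.  -397.   112. ]
 [ 370.8  -66.1  112. ]
 [ 586.5  -96.8  112. ]] [ 451.7 -247.2  112. ]
cover [[ 559.9 -191.8  103. ]
 [ 533.2 -359.4  103. ]
 [ 342.2 -329.6  103. ]
 [ 368.3 -162.1  103. ]] [ 450.9 -260.7  103. ]
lip? [[ 471.1 -346.8  131. ]
 [ 403.  -336.7  131. ]]
yaw -0.16289247328207082 cover along -13.757112684609847 lip along [-95.4 -96.5]
lidtub rim [[476.7 350.4 100. ]
 [404.5 121.6 100. ]] 239.96736250798693 -0.30541255062223094
side [[403.6 127.2 100. ]
 [475.8 353.6 100. ]]
lidtub o [531.2 207.4 100. ] hinge [621.8 178.9 100. ]
0.7 [ 0.9 40.6 -6.  37.9] [ 92.4 -10.8  33.6  26.5]
0.75 [ 0.2 35.9 -5.4 33.5] [ 87.2 -16.2  29.7  21.6]
0.8 [-0.3 30.8 -4.6 28.8] [ 81.8 -21.7  25.5  16.9]
0.85 [-0.7 25.5 -3.7 23.8] [ 76.1 -27.1  21.   12.2]
0.9 [-0.7 19.9 -2.6 18.5] [ 70.1 -32.5  16.4   7.7]
0.95 [-0.6 14.1 -1.4 12.9] [ 63.8 -37.7  11.4   3.3]
1.0 [-0.2  8.1 -0.1  7.1] [ 57.4 -42.9   6.3  -1. ]
1.05 [0.4 2.  1.4 1.1] [ 50.7 -47.9   1.   -5.1]
1.1 [ 1.3 -4.4  3.1 -5.2] [ 43.9 -52.8  -4.4  -9.1]
1.15 [  2.4 -10.8   4.9 -11.6] [ 37.  -57.5 -10.1 -12.8]
1.2 [  3.8 -17.4   6.8 -18.2] [ 29.9 -62.  -15.8 -16.4]
1.25 [  5.4 -24.    8.9 -24.9] [ 22.8 -66.4 -21.7 -19.7]
1.3 [  7.3 -30.6  11.  -31.6] [ 15.5 -70.5 -27.6 -22.8]
1.35 [  9.3 -37.3  13.3 -38.4] [  8.3 -74.3 -33.6 -25.7]
1.4 [ 11.6 -43.9  15.7 -45.3] [  1.1 -77.9 -39.6 -28.3]
1.45 [ 14.1 -50.4  18.1 -52.1] [ -6.1 -81.3 -45.6 -30.7]
1.5 [ 16.8 -56.9  20.6 -58.9] [-13.2 -84.4 -51.7 -32.8]
1.55 [ 19.6 -63.3  23.2 -65.5] [-20.3 -87.2 -57.6 -34.7]
1.6 [ 22.7 -69.4  25.8 -72.1] [-27.2 -89.7 -63.6 -36.2]
```

Call:
{"api": "apply_moves", "payload": {"xyz": [[0.028,-0.016,0.016],[0.028,-0.016,0.016],[0.028,-0.016,0.016],[0.028,-0.016,0.016],[0.028,-0.016,0.016],[0.028,-0.016,0.016],[0.028,-0.016,0.016],[0.028,-0.016,0.016],[0.028,-0.016,0.016],[0.028,-0.016,0.006]], "yaw": [-0.05,-0.05,-0.05,-0.05,-0.05,-0.05,-0.05,-0.05,-0.05,-0.05], "grip": [0,0,0,0,0,0,0,0,0,0]}}

```text
time_s: 1.08
tcp_pos: [446.5, 493.8, 372.0]
eef_rot: [3.139, -0.0, 2.392]
ft_force: [-0.4, 1.3, 0.4]
gripper_width: 0.497
```

```bash
python3 -c "
from plant import status
s=status.state();print(s['time_s'],s['joint_positions'].round(2),s['tcp_pos'],s['eef_rot'])"
```

```text
1.0833 [-1.15  0.33  0.3   1.44 -0.1   1.39 -0.03] [446.5026857  493.8452443  371.98127934] [ 3.13902124e+00 -4.97385736e-04  2.39228917e+00]
```

Call:
{"api": "apply_moves", "payload": {"xyz": [[0.015,-0.036,0],[0.015,-0.036,0],[0.015,-0.036,0],[0.015,-0.036,0],[0.015,-0.036,0],[0.015,-0.036,0],[0.015,-0.036,0],[0.015,-0.036,0],[0.015,-0.036,0],[0.015,-0.036,0]], "yaw": [-0.05,-0.05,-0.05,-0.05,-0.05,-0.05,-0.05,-0.05,-0.05,-0.05], "grip": [0.3,0.3,0.3,0.3,0.3,0.3,0.3,0.3,0.3,0.3]}}

```text
time_s: 1.92
tcp_pos: [595.2, 132.7, 369.7]
eef_rot: [3.141, -0.0, 1.892]
ft_force: [0.9, 0.6, -1.0]
gripper_width: 0.353
```

Call:
{"api": "apply_moves", "payload": {"xyz": [[-0.01,-0.038,0],[-0.01,-0.038,0],[-0.01,-0.038,0],[-0.01,-0.038,0],[-0.01,-0.038,0],[-0.01,-0.038,0],[-0.01,-0.038,0],[-0.01,-0.038,0],[-0.01,-0.038,0],[-0.01,-0.038,0]], "yaw": [-0.05,-0.05,-0.05,-0.05,-0.05,-0.05,-0.05,-0.05,-0.05,-0.03], "grip": [0.3,0.3,0.3,0.3,0.3,0.3,0.3,0.3,0.3,0.3]}}

```text
time_s: 2.75
tcp_pos: [494.0, -247.2, 369.7]
eef_rot: [3.141, -0.001, 1.412]
ft_force: [0.4, -0.0, 0.3]
gripper_width: 0.347
```

Call:
{"api": "apply_moves", "payload": {"xyz": [[-0.016,-0.0355,0],[-0.016,-0.0355,0],[-0.016,-0.0355,-0.01],[-0.016,-0.0355,-0.02],[0,0,-0.035],[0,0,-0.035],[0,0,-0.035],[0,0,-0.035],[0,0,-0.03],[0,0,0]], "yaw": [0,0,0,0,0,0,0,0,0,0], "grip": [0.3,0.3,0.3,0.3,0.3,0.3,0.3,0.3,0.3,0.3]}}

```text
time_s: 3.58
tcp_pos: [429.6, -383.8, 165.6]
eef_rot: [-3.135, -0.002, 1.415]
ft_force: [-1.0, 0.6, -0.6]
gripper_width: 0.349
```

Run:
```python
from h import *
for n in("top","wrist"):
    cv2.imwrite(f"pics/{n}1.png",camera(n)["pixels"][:,:,::-1])
```

```text
(no output)
```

View pics/wrist1.png

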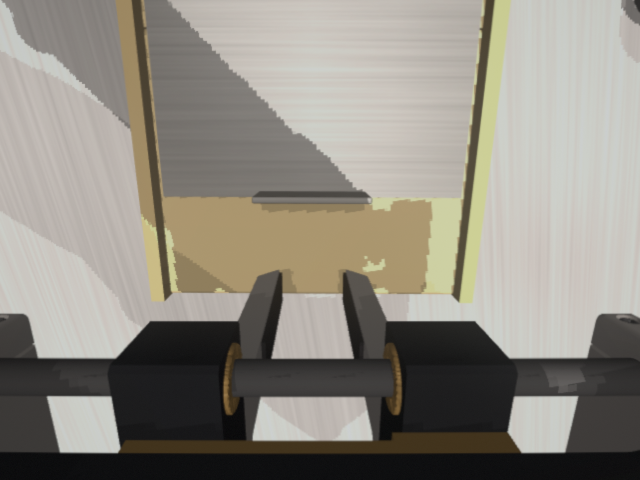

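View pics/top1.png

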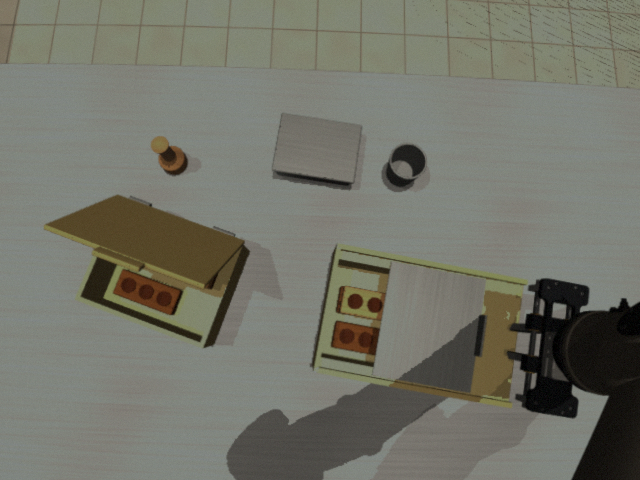

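The wrist view shows the lip at columns 253–370, centred at 311. The fingertips straddle column 312, so they are in line with it and behind it. The gap is about 31 mm. Next I'll lower and push.

Call:
{"api": "apply_moves", "payload": {"xyz": [[0,0,-0.02],[0,0,-0.02],[0,0,-0.003],[0,0,0],[0.0013,0.0079,0],[0.0013,0.0079,0],[0.0013,0.0079,0],[0.0013,0.0079,0],[0.0013,0.0079,0],[0.0013,0.0079,0]], "yaw": [0,0,0,0,0,0,0,0,0,0], "grip": [0.3,0.3,0.3,0.3,0.3,0.3,0.3,0.3,0.3,0.3]}}

```text
time_s: 4.52
tcp_pos: [440.0, -338.4, 128.2]
eef_rot: [3.14, 0.001, 1.415]
ft_force: [-1.5, -7.2, 4.3]
gripper_width: 0.351
```

Call:
{"api": "apply_moves", "payload": {"xyz": [[0.0013,0.0079,-0.001],[0.0013,0.0079,-0.001],[0.0013,0.0079,-0.001],[0.0013,0.0079,0],[0.0013,0.0079,0],[0.0013,0.0079,0],[0.0008,0.005,0],[0.0008,0.005,0]], "yaw": [0,0,0,0,0,0,0,0], "grip": [0.3,0.3,0.3,0.3,0.3,0.3,0.3,0.3]}}

```text
time_s: 5.18
tcp_pos: [449.3, -281.0, 125.0]
eef_rot: [3.14, 0.001, 1.415]
ft_force: [-2.4, -6.1, 3.4]
gripper_width: 0.348
```

Run:
```python
from h import *
for n in("wrist","side"):
    cv2.imwrite(f"pics/{n}2.png",camera(n)["pixels"][:,:,::-1])
s=status.state();print(s['tcp_pos'],s['ft_force'])
```

```text
[ 449.33764762 -280.10178127  124.7795182 ] [0.44468581 0.15523691 0.08146271]
```

View pics/wrist2.png

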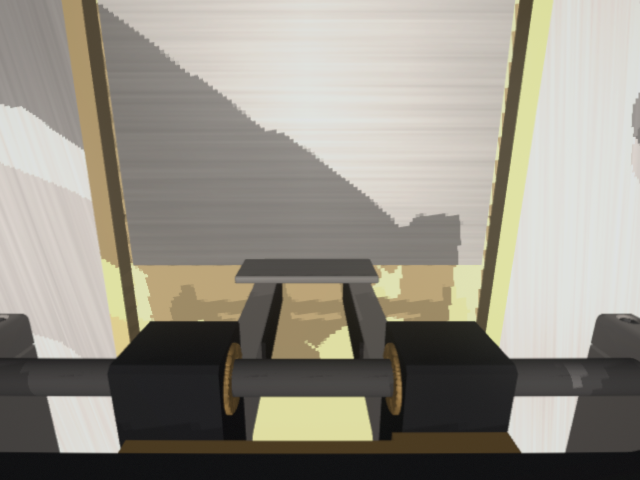

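View pics/side2.png

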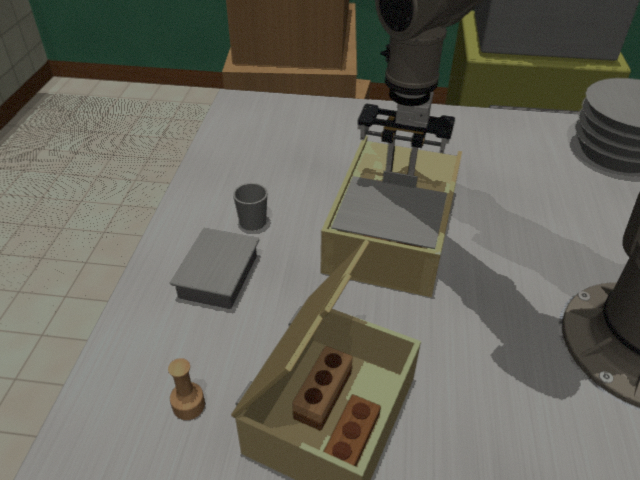

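The cover is sliding straight with the lip against both fingers (wrist, row 280). About 17 mm is left.

Call:
{"api": "apply_moves", "payload": {"xyz": [[0.0008,0.005,0],[0.0007,0.004,0],[0.0005,0.003,0],[0.0003,0.002,0],[0.0003,0.002,0]], "yaw": [0,0,0,0,0], "grip": [0.3,0.3,0.3,0.3,0.3]}}

```text
time_s: 5.7
tcp_pos: [451.6, -265.3, 124.8]
eef_rot: [3.141, 0.001, 1.414]
ft_force: [-0.7, -5.8, 3.6]
gripper_width: 0.35
```

Call:
{"api": "apply_moves", "payload": {"xyz": [[0.0003,0.002,0],[0,0,0]], "yaw": [0,0], "grip": [0.3,0.3]}}

```text
time_s: 5.87
tcp_pos: [451.7, -263.6, 124.8]
eef_rot: [3.141, 0.001, 1.414]
ft_force: [-1.2, -6.7, 3.9]
gripper_width: 0.351
```

Call:
{"api": "apply_moves", "payload": {"xyz": [[0.0003,0.0015,0],[0.0002,0.001,0],[0,0,0]], "yaw": [0,0,0], "grip": [0.3,0.3,0.3]}}

```text
time_s: 6.12
tcp_pos: [451.3, -263.2, 124.8]
eef_rot: [3.141, 0.004, 1.412]
ft_force: [-5.9, -18.8, 0.6]
gripper_width: 0.348
```

Call:
{"api": "apply_moves", "payload": {"xyz": [[0.0002,0.001,0],[0.0002,0.001,0],[0,0,0]], "yaw": [0,0,0], "grip": [0.3,0.3,0.3]}}

```text
time_s: 6.37
tcp_pos: [451.3, -263.0, 125.1]
eef_rot: [3.14, 0.006, 1.411]
ft_force: [-8.3, -29.2, 0.7]
gripper_width: 0.347
```

The force jumped from 6 to 29 N with no motion, so the cover is at the end wall. I'll back off and rise.

Call:
{"api": "apply_moves", "payload": {"xyz": [[-0.0016,-0.01,0],[-0.0032,-0.02,0],[-0.0016,-0.01,0.01],[0,0,0.035],[0,0,0.035],[0,0,0.035],[0,0,0.035],[0,0,0.035],[0,0,0.035],[0,0,0.03]], "yaw": [0,0,0,0,0,0,0,0,0,0], "grip": [0.3,0.3,0.3,0.3,0.3,0.3,0.3,0.3,0.3,0.3]}}

```text
time_s: 7.2
tcp_pos: [445.7, -298.6, 377.4]
eef_rot: [3.141, -0.001, 1.414]
ft_force: [1.2, -0.3, 0.5]
gripper_width: 0.35
```

Run:
```python
from h import *
for n in("wrist","side"):
    cv2.imwrite(f"pics/{n}3.png",camera(n)["pixels"][:,:,::-1])
i=cv2.imread("pics/side3.png")[130:295,310:480];cv2.imwrite("pics/sz3.png",cv2.convertScaleAbs(cv2.resize(i,None,fx=3.6,fy=3.6,interpolation=cv2.INTER_CUBIC),alpha=1.4))
s=status.state();print(s['tcp_pos'],s['ft_force'])
```

```text
[ 447.16317319 -299.46413949  379.21208717] [-0.31494241  0.08584408 -0.3553869 ]
```

View pics/wrist3.png

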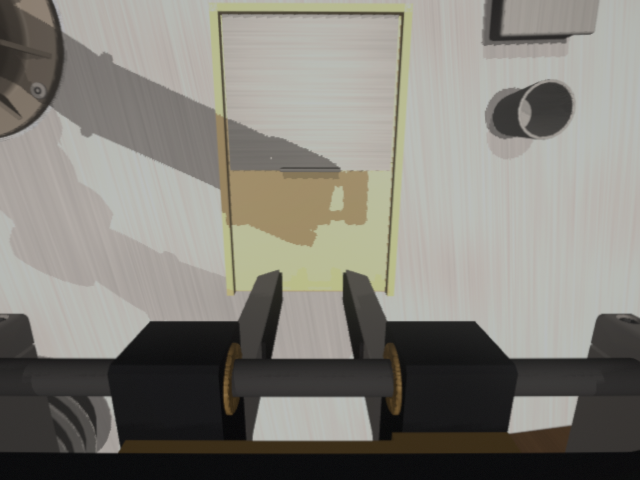

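View pics/sz3.png

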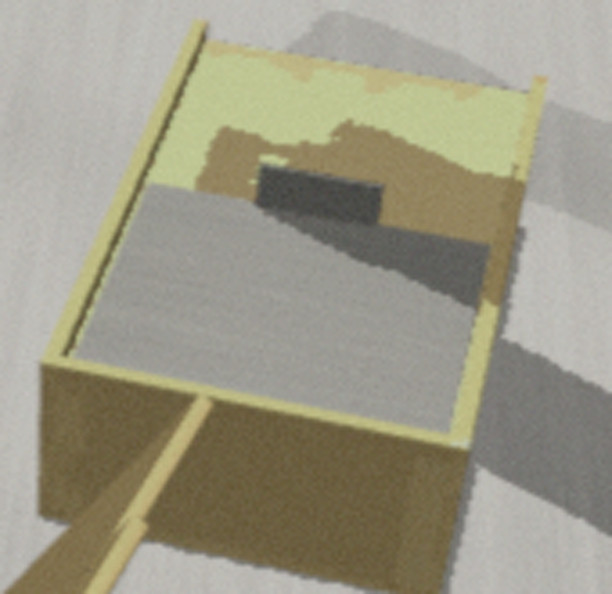

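The cover is shut: its front edge meets the end wall in the side view (75,357)–(460,430), and the well is fully hidden. Now the lid. I'll close the fingers and move to its outer side.

Call:
{"api": "apply_moves", "payload": {"xyz": [[0.011,0.0345,0],[0.011,0.0345,0],[0.011,0.0345,0],[0.011,0.0345,0],[0.011,0.0345,0],[0.011,0.0345,0],[0.011,0.0345,0],[0.011,0.0345,0],[0.011,0.0345,0],[0.011,0.0345,0]], "yaw": [-0.015,-0.015,-0.015,-0.015,-0.015,-0.015,-0.015,-0.015,-0.015,-0.01], "grip": [1,1,1,1,1,1,1,1,1,1]}}

```text
time_s: 8.13
tcp_pos: [556.0, 48.2, 374.6]
eef_rot: [-3.141, -0.0, 1.268]
ft_force: [0.4, 0.0, -0.0]
gripper_width: 0.004
```

Call:
{"api": "apply_moves", "payload": {"xyz": [[0.011,0.0345,0],[0.012,0.0345,0],[0.012,0.0345,0],[0.012,0.0345,0],[0,0,-0.03],[0,0,-0.03],[0,0,-0.03],[0,0,-0.02],[0,0,0]], "yaw": [0,0,0,0,0,0,0,0,0], "grip": [1,1,1,1,1,1,1,1,1]}}

```text
time_s: 8.88
tcp_pos: [600.9, 184.2, 260.5]
eef_rot: [-3.137, 0.005, 1.27]
ft_force: [-0.6, 0.4, 0.4]
gripper_width: 0.004
```

Run:
```python
from h import *
s=status.state();print(s['tcp_pos'],s['eef_rot'],s['ft_force'],s['joint_positions'].round(2))
a=camera("top")["pixels"][:,:,::-1][100:400,20:330];b=camera("side")["pixels"][:,:,::-1][140:480,180:480]
cv2.imwrite("pics/t4.png",cv2.resize(a,None,fx=2,fy=2));cv2.imwrite("pics/s4.png",cv2.resize(b,None,fx=1.7,fy=1.7))
```

```text
[600.91083176 184.15454741 260.5231307 ] [-3.13698698  0.00457196  1.26956748] [-0.5568555   0.42663907  0.35864455] [-0.86  0.36  0.6   1.69 -0.22  1.16 -0.5 ]
```

View pics/t4.png

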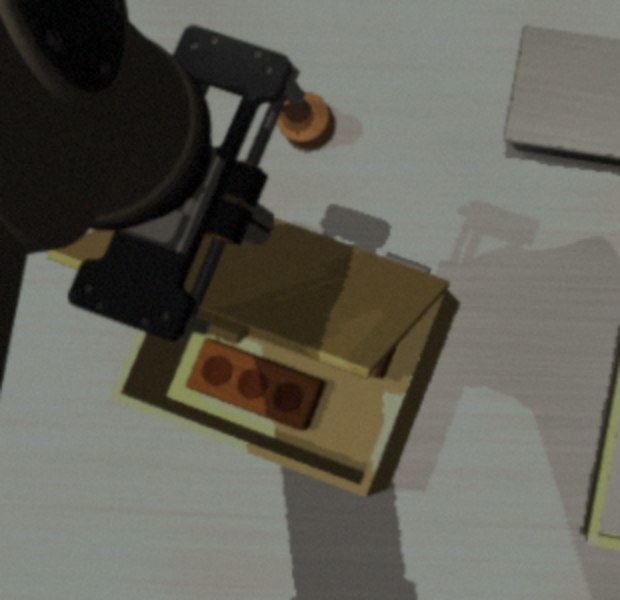

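View pics/s4.png

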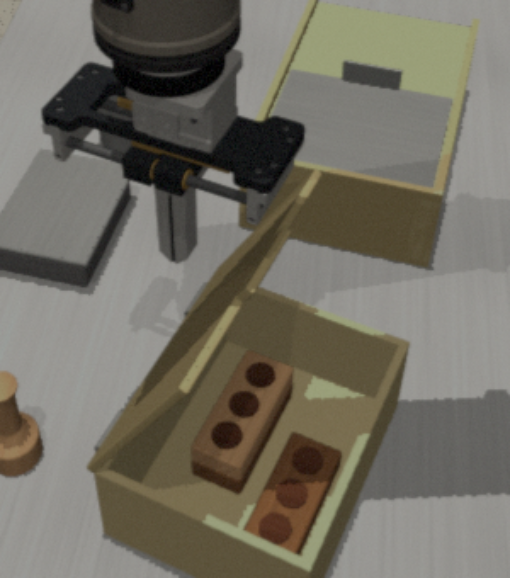

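The closed fingers stand on the lid's outer side, at (235,220) in the side crop, with clear space. I'll push along the lid's arc.

Call:
{"api": "apply_moves", "payload": {"xyz": [[-0.01,0.0032,0.001],[-0.01,0.0032,0.001],[-0.01,0.0032,0.001],[-0.0105,0.0033,0.001],[-0.0104,0.0033,-0.0067],[-0.0104,0.0033,-0.0067],[-0.0093,0.003,-0.0082],[-0.0093,0.003,-0.0082],[0,0,0]], "yaw": [0,0,0,0,0,0,0,0,0], "grip": [1,1,1,1,1,1,1,1,1]}}

```text
time_s: 9.73
tcp_pos: [520.9, 211.1, 238.2]
eef_rot: [-3.14, -0.0, 1.272]
ft_force: [-0.7, -0.1, -0.5]
gripper_width: 0.007
```

Run:
```python
from h import *
s=status.state();print(s['tcp_pos'],s['eef_rot'],s['ft_force'])
b=camera("side")["pixels"][:,:,::-1][140:480,180:480]
cv2.imwrite("pics/s5.png",cv2.resize(b,None,fx=1.7,fy=1.7))
```

```text
[520.94475815 211.09254347 238.20103429] [-3.14015301e+00 -2.97716600e-04  1.27176066e+00] [-0.6649813  -0.07382295 -0.49267096]
```

View pics/s5.png

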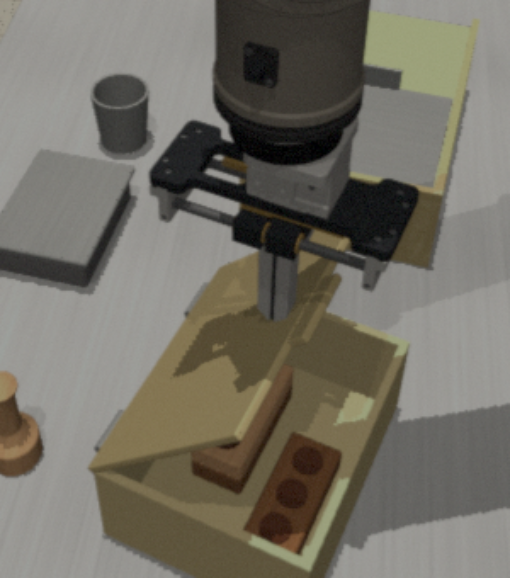

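The lid has followed to about 0.75 rad, with the fingertip on its outer face near the free edge at (275,315). I'll continue.

Call:
{"api": "apply_moves", "payload": {"xyz": [[-0.008,0.0025,-0.0105],[-0.008,0.0025,-0.0095],[-0.0066,0.0021,-0.0108],[-0.0066,0.0021,-0.0108],[-0.005,0.0016,-0.0116],[-0.005,0.0016,-0.0116],[-0.0033,0.001,-0.0123],[-0.0033,0.001,-0.0123],[0,0,0]], "yaw": [0,0,0,0,0,0,0,0,0], "grip": [1,1,1,1,1,1,1,1,1]}}

```text
time_s: 10.53
tcp_pos: [476.1, 224.3, 147.6]
eef_rot: [-3.14, 0.002, 1.27]
ft_force: [-0.8, -0.2, -0.3]
gripper_width: 0.008
```

Call:
{"api": "apply_moves", "payload": {"xyz": [[-0.0015,0.0005,-0.01],[-0.0015,0.0005,-0.008],[0,0,-0.004],[0,0,0]], "yaw": [0,0,0,0], "grip": [1,1,1,1]}}

```text
time_s: 10.87
tcp_pos: [474.3, 225.2, 126.5]
eef_rot: [-3.141, 0.001, 1.27]
ft_force: [0.1, -0.1, 0.9]
gripper_width: 0.004
```

Call:
{"api": "apply_moves", "payload": {"xyz": [[0,0,-0.002],[0,0,-0.002],[0,0,-0.001],[0,0,0]], "yaw": [0,0,0,0], "grip": [1,1,1,1]}}

```text
time_s: 11.2
tcp_pos: [474.7, 225.4, 122.3]
eef_rot: [-3.141, -0.0, 1.27]
ft_force: [-0.8, -0.2, 0.8]
gripper_width: 0.005
```

Run:
```python
from h import *
b=camera("side")["pixels"][:,:,::-1][140:480,180:480]
cv2.imwrite("pics/s6.png",cv2.resize(b,None,fx=1.7,fy=1.7))
```

```text
(no output)
```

View pics/s6.png

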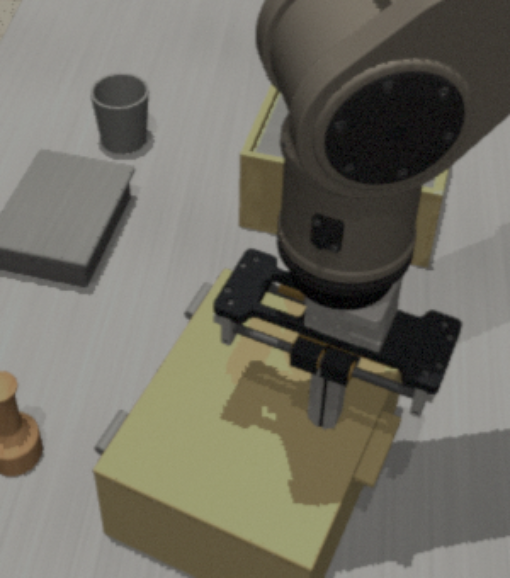

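Nearly shut. I'll press further until the force rises.

Call:
{"api": "apply_moves", "payload": {"xyz": [[0,0,-0.001],[0,0,-0.001],[0,0,0]], "yaw": [0,0,0], "grip": [1,1,1]}}

```text
time_s: 11.5
tcp_pos: [474.8, 225.5, 121.9]
eef_rot: [-3.141, -0.001, 1.269]
ft_force: [-11.8, -5.3, 39.2]
gripper_width: 0.007
```

Call:
{"api": "apply_moves", "payload": {"xyz": [[0,0,-0.001],[0,0,-0.001],[0,0,0]], "yaw": [0,0,0], "grip": [1,1,1]}}

```text
time_s: 11.75
tcp_pos: [475.0, 225.6, 121.4]
eef_rot: [-3.14, -0.003, 1.269]
ft_force: [-23.6, -11.3, 75.8]
gripper_width: 0.0
```

Call:
{"api": "apply_moves", "payload": {"xyz": [[0,0,0.006],[0,0,0.02],[0,0,0.035],[0,0,0.035],[0,0,0.035],[0,0,0.035],[0,0,0.035],[0,0,0.035],[0,0,0]], "yaw": [0,0,0,0,0,0,0,0,0], "grip": [1,1,1,1,1,1,1,1,1]}}

```text
time_s: 12.5
tcp_pos: [476.6, 226.1, 360.5]
eef_rot: [3.137, -0.007, 1.269]
ft_force: [0.0, 0.2, 0.1]
gripper_width: 0.002
```

Run:
```python
from h import *
s=status.state();print(s['tcp_pos'],s['ft_force'])
for n in("side","top"): cv2.imwrite(f"pics/{n}7.png",camera(n)["pixels"][:,:,::-1])
```

```text
[476.62004779 226.12588308 360.52355006] [0.01464473 0.21032817 0.08507342]
```

View pics/side7.png

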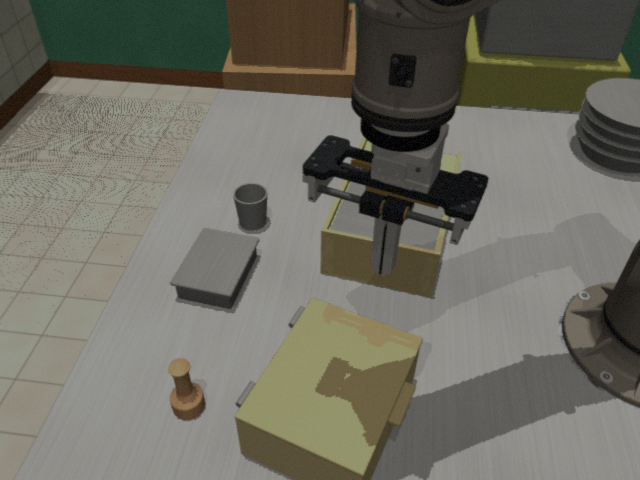

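View pics/top7.png

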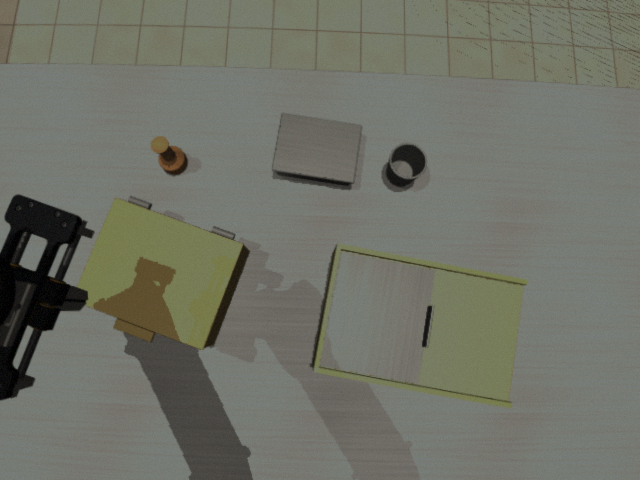

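Both tubs are shut: the lid lies flat at (80..245, 200..348), and the cover meets the end wall with its lip at (428,326). The scale, cup and tamper are at the same pixels as before. Handing in.

```bash
python3 -c "
from plant import r
print(r.close_job())"
```

```text
the job is handed in; nothing more can be done
None
```

Both tubs are shut, and I handed the job in at about 12.6 s on the robot's clock.

- **Cover:** I did this first. Two fingertips on the lip pushed it about 91 mm along its guides. At the end wall the force jumped from 6 N to about 30 N with no further motion. The pictures show the well fully covered.
- **Lid:** I pushed it with closed fingertips along its arc from about 1.06 rad. It stopped firm at a fingertip height of about 107–108 mm, as expected for shut. The final press was harder than it needed to be: about 76 N upward and 80 N in total at the wrist, under the 120 N limit.
- **Last checks:** The pictures show the lid flat, the cover against the end wall, and the scale, cup and tamper at the same pixels as before. The arm was clear of everything, with about 0 N at the wrist.
- **Not measured:** I judged shut from force and pictures and did not measure the final lid angle or cover position. No check failed. One reading was unexpected: the wrist force stayed near zero during pauses in the lid push, probably because the lid stays where it is left.

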